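# Sanitise the cinema remotes and drop them in the tray

## Task

Clean the home cinema's remote controls in the drop-bottom UV sanitiser. First prove its safety breaker: press the test button so that the lever drops, then lift the lever fully back up. Then put every remote lying on the sideboard into the hopper with its trap shut, and when all of them are in, draw the bolt and swing the trap wide open with its crank so that they all drop into the tray below; finally crank the trap fully shut, push the bolt fully home to latch it, and leave the mug and glasses case alone.

Things in the scene. Friction and masses are not known exactly. Their poses are not given: they have to be found in the camera images.
- sanitiser: UV sanitiser, fixed: white open-topped hopper on four posts over an aluminium tray. Origin on the sideboard under the hopper's centre; x along the hopper's long side, away from its crank end (roughly away from the robot), y left, z up. Hopper inside 160 (x) x 132 (y) mm, floor (the shut trap) 200 mm up, rim 270 mm up, walls 6 mm. Posts 14 mm square, 270 mm high, at x +-109, y +-74
- hopper_in (a point): centre of the hopper's inner floor (the top of the shut trap), 200 mm above the sideboard; axes as the sanitiser's
- tray_in (a point): centre of the catch tray's inner floor, 6 mm above the sideboard, 32.5 mm to the -y side of the hopper's centre; axes as the sanitiser's. The tray is 190 (x) x 215 (y) mm inside with walls 42 mm high, on the -y side a clear guard 90 mm high; its -y part sticks out 75 mm from under the hopper
- trap (a joint): angle of the hopper's hinged trap-door bottom: 0 shut, 1.3 rad wide open (end stop), hanging into the tray. Hinge along the sanitiser's x under the hopper's left (+y) side; stiff (about 0.5 Nm, 5 N at the crank grip), stays where it is left. While the bolt is home it can open only some 0.07 rad
- trap_hinge (a point): a point on the trap's hinge axis (68 mm to +y of the hopper's centre, 197 mm up). This point's axes turn with the trap; the hinge axis is its x, and a positive turn about it opens the trap
- crank_grip (a point): middle of the crank's black round grip, 20 mm diameter, 55 mm long, along the sanitiser's x, 160 mm in front (-x) of the hopper's centre. The crank is fixed to the trap and swings in the sanitiser's y-z plane, 100 mm from the hinge axis: trap shut, it stands up leaning 0.5 rad to +y; opening swings it over the top to lean 0.8 rad to -y. The point turns with the trap
- bolt (a joint): travel in m of the steel barrel bolt on the hopper's +y side: 0 fully home (its front end stands beside the crank arm and stops it from opening), up to 0.045 drawn back along the sanitiser's +x; the crank is free once drawn more than 0.025. Starts at most 0.004 from home. Friction about 3 N; stays where left
- bolt_knob (a point): grip point of the bolt's upright round knob, 16 mm in diameter, 302 mm above the sideboard; the knob's top is 16 mm above this point and the bolt rod's top 28 mm below it. Moves with the bolt
- breaker_box: the grey safety breaker box, fixed to the sideboard, 110 (x) x 150 (y) x 65 mm high, origin under its centre; x roughly away from the robot, y to the left. On its top at y -45 a square turret (50 x 44 mm, to 102 mm height) carries the test button, and at y +40 stands the black lever
- test_button (a joint): travel in m of the round test button pressed straight down: 0 out, 0.008 fully down (about 5 N); it springs back. Pressing it fully makes a standing lever drop
- button_top (a point): centre of the white button's top face, 28 mm in diameter, 118 mm above the sideboard when out
- breaker (a joint): angle of the breaker lever: 0 fully up (leaning 0.3 rad to the box's +x, where it rests by its own weight), 1.75 dropped (lying towards -x, almost level). It is light (about 0.3 N at the head) and falls to whichever side of upright it is on (upright is 0.3)
- breaker_pivot (a point): point on the lever's hinge axis, 85 mm up (x +15, y +40 on the box); fixed, axes as the box's. The hinge runs along the box's y
- breaker_head (a point): centre of the lever's head, a small black roller 16 mm in diameter and 24 mm wide along the box's y, 60 mm from the pivot. Its height is 142 mm up when the lever is up and 92 mm when dropped
- remote_a: a small plain grey hand-held remote control, 125 long (its x) x 42 wide (its y) x 20 mm thick (its z), about 85 g, black round key pad on its +z face; origin at its very centre. It starts flat on the sideboard; two to four of the four remotes are there (an absent one reads None throughout)
- remote_b: a small plain grey hand-held remote control, 125 long (its x) x 42 wide (its y) x 20 mm thick (its z), about 85 g, black round key pad on its +z face; origin at its very centre. It starts flat on the sideboard; two to four of the four remotes are there (an absent one reads None throughout)
- remote_c: a small plain grey hand-held remote control, 125 long (its x) x 42 wide (its y) x 20 mm thick (its z), about 85 g, black round key pad on its +z face; origin at its very centre. It starts flat on the sideboard; two to four of the four remotes are there (an absent one reads None throughout)
- remote_d: a small plain grey hand-held remote control, 125 long (its x) x 42 wide (its y) x 20 mm thick (its z), about 85 g, black round key pad on its +z face; origin at its very centre. It starts flat on the sideboard; two to four of the four remotes are there (an absent one reads None throughout)
- mug: bystander: a white mug, 80 mm across and 90 mm high, origin under its centre
- glasses_case: bystander: a black glasses case, 160 x 60 x 40 mm, origin under its centre
Things that resemble listed ones, but are neither listed nor needed, are in the scene too. What is shaped like the remote_a but red or yellow is not meant. What is shaped like the remote_c but purple is not meant.

How it is judged (in metres and radians):
On the way, in this order (a step that is already met when the one before it is completed fails the run):
1. the test button is pressed down and with it the breaker lever trips (value of joint test_button above 0.005 m and value of joint breaker above 0.42 rad), for 0.02 s.
2. the breaker lever is fully up again (value of joint breaker below 0.12 rad), for 0.3 s.
3. every remote lies in the hopper, with the trap shut (x of remote_a in the frame of hopper_in between -0.08 and 0.08 m and y of remote_a in the frame of hopper_in between -0.066 and 0.066 m and z of remote_a in the frame of hopper_in between 0 and 0.075 m and x of remote_b in the frame of hopper_in between -0.08 and 0.08 m and y of remote_b in the frame of hopper_in between -0.066 and 0.066 m and z of remote_b in the frame of hopper_in between 0 and 0.075 m and x of remote_c in the frame of hopper_in between -0.08 and 0.08 m and y of remote_c in the frame of hopper_in between -0.066 and 0.066 m and z of remote_c in the frame of hopper_in between 0 and 0.075 m and x of remote_d in the frame of hopper_in between -0.08 and 0.08 m and y of remote_d in the frame of hopper_in between -0.066 and 0.066 m and z of remote_d in the frame of hopper_in between 0 and 0.075 m and value of joint trap below 0.12 rad), for 0.2 s.
4. the trap is swung wide open and every remote has dropped into the tray (x of remote_a in the frame of tray_in between -0.098 and 0.098 m and y of remote_a in the frame of tray_in between -0.112 and 0.112 m and z of remote_a in the frame of tray_in between 0 and 0.1 m and x of remote_b in the frame of tray_in between -0.098 and 0.098 m and y of remote_b in the frame of tray_in between -0.112 and 0.112 m and z of remote_b in the frame of tray_in between 0 and 0.1 m and x of remote_c in the frame of tray_in between -0.098 and 0.098 m and y of remote_c in the frame of tray_in between -0.112 and 0.112 m and z of remote_c in the frame of tray_in between 0 and 0.1 m and x of remote_d in the frame of tray_in between -0.098 and 0.098 m and y of remote_d in the frame of tray_in between -0.112 and 0.112 m and z of remote_d in the frame of tray_in between 0 and 0.1 m and value of joint trap above 0.9 rad), for 0.2 s.
5. the trap is shut and the bolt is home (value of joint trap below 0.08 rad and value of joint bolt below 0.01 m), for 0.2 s.
At the end, for the whole second after the job is handed in: every remote present lies at rest in the tray (its centre inside the tray's walls and less than 100 mm above its floor), the trap is within 0.08 rad of shut, the bolt within 10 mm of home, and the breaker lever within 0.12 rad of fully up (all of step 5 and x of remote_a in the frame of tray_in between -0.098 and 0.098 m and y of remote_a in the frame of tray_in between -0.112 and 0.112 m and z of remote_a in the frame of tray_in between 0 and 0.1 m and x of remote_b in the frame of tray_in between -0.098 and 0.098 m and y of remote_b in the frame of tray_in between -0.112 and 0.112 m and z of remote_b in the frame of tray_in between 0 and 0.1 m and x of remote_c in the frame of tray_in between -0.098 and 0.098 m and y of remote_c in the frame of tray_in between -0.112 and 0.112 m and z of remote_c in the frame of tray_in between 0 and 0.1 m and x of remote_d in the frame of tray_in between -0.098 and 0.098 m and y of remote_d in the frame of tray_in between -0.112 and 0.112 m and z of remote_d in the frame of tray_in between 0 and 0.1 m and value of joint breaker below 0.12 rad and linear speed of each of remote_a, remote_b, remote_c, remote_d below 0.03 m/s); the robot touches nothing.
It fails at once if the mug is shifted more than 30 mm or tipped (distance of mug from where it was at the start of the episode above 0.03 m or angle between mug's own z axis and vertical above 0.4 rad).
It fails at once if the glasses case is shifted more than 30 mm or tipped (distance of glasses_case from where it was at the start of the episode above 0.03 m or angle between glasses_case's own z axis and vertical above 0.4 rad).
Of remote_a, remote_b, remote_c, remote_d only 2 to 4 are there at a start; the rules pass over those that are not, and their reading is None.
At some moment in a run one of remote_a, remote_b, remote_c, remote_d may be knocked a few centimetres aside while the robot is not near it.
Once in a run the grip may slacken for a moment while it holds something.
It also fails if it takes over 210 s, if anything falls off the work surface, if the arm or the gripper's body presses on something with over 40 N, if the wrist force passes 120 N, or if a joint passes its speed limit or range.

## Robot

A 6-joint arm with a two-finger parallel gripper is mounted at the origin on the work surface. World frame = base frame: x ahead of the robot, y to its left, z up, the work surface at z = 0. Lengths are in mm, angles in degrees, forces in N, time in s.
With the tool pointing down it reaches from about 350 to 800 mm from the base axis. Payload 7.3 kg.
Tool frame: the origin (TCP) lies between the finger pads; the fingertips stand 14 mm ahead of it and the grasp point (between the pads) lies 5 mm behind it (bot.tip_reach is the distance from the TCP to the fingertips, in mm); z points along the fingers, y is the line along which they close (so a half turn about z gives the same grasp; the last joint's range is limited). The gripper opens to 85 mm and grips with 20 to 120 N. Pads are 22 mm wide; open, the fingers measure 114 mm over their backs; the gripper's body (76 mm by 85 mm) begins 54 mm behind the grasp point. The pads swing forward as they close: fully open they stand 13 mm farther back than shut.
Start: joints at [-81.646, 19.595, 87.324, -0, 73.075, -8.365], TCP at [151.052, -502.818, 245.322] pointing down, gripper open.
Joint ranges: [-145.02, 145.02], [-44.19, 115.74], [2.07, 154.8], [-57.11, 237.11], [16.16, 152.29], [-177.93, 177.93]. Speed limits (degrees/s): [147.25, 147.25, 180, 180, 180, 180].

## Interface

Orientations are given as a 3x3 rotation matrix whose columns are the frame's x, y, z axes.
In Python, from cell import telemetry, get_image, calibration, bot gives the robot as it stands. The module is installed in compiled form; this text tells all that it offers.
- The arm moves only by the shell command python3 -m crank 'ROWS' [FORCE]. ROWS is JSON, a list of rows, each an object with "delta_pos": the shift along the tool's x, y, z in m, a list of three; "twist": the turn, a rotation vector about the tool's x, y, z in rad, a list of three; "claw": the opening, from 0 (shut) to 1 (fully open). In form: [{"delta_pos": [tx, ty, tz], "twist": [rx, ry, rz], "claw": claw}, ...]. A call has exactly 8 rows; each row shifts and turns the commanded pose from where the row before left it, along the tool's axes as they then stand; what a row does not reach is not made up. A row lasts 1/8 s, in which the tool goes at most 62.5 mm and 10.7 degrees, less where a joint would pass 70% of its speed; a pose out of reach is approached as far as the arm can. A call with a gripper value outside its range is refused whole. The fingers move at their own pace and stop on an object; FORCE is the grip in N (left out, the last holds). Time passes only in rows, so rows that do not move let the fingers close, or fill a call up. It gives the time, the measured TCP pose, the force, the opening and the grip force at its end, in the units of the state.
- telemetry.get_obs(): the state, without advancing time (a new reading comes with each control period).
- get_image(name): name is "scene" or "top" or "wrist"; returns the picture (400x640x3 uint8, blue, green, red); there is no depth.
- calibration(name): a dict with "mtx" (3x3 intrinsics, pixels), "pose" (4x4, takes a point from camera to world coordinates); the wrist camera has in their place "hand_eye" (4x4, takes a point from camera to tool coordinates, whose origin is the TCP and whose axes are the flange's). Camera axes: x right, y up, looking along -z (the intrinsics and any distortion apply to the point x, -y, -z); pixel columns grow to the right and rows downward; lengths in mm; the calibration is good to about 2 mm. A picture is of the moment at which its call begins: read the wrist's pose just before it. calibration takes no time and is no camera call.
- bot.sign_off(): hands the job in; it is judged then, once.
The state is a dict: "time_s": time; "joint_pos": joint angles; "dq": joint speeds; "joint_efforts": joint torques, N m; "ee_pos": TCP position; "eef_rot": TCP orientation; "contact_force": force on the tool from outside, world axes, zero at the start; "torque": the same for the moment, N m; "finger_gap": finger opening in mm; "grasp_force": force on a finger pad.
Only numpy, scipy, OpenCV 4.12 (cv2) and the standard library are available. Lean on these libraries where they do the work, as an engineer would, in place of code of your own. Each camera call takes 0.05 s, during which the arm holds its last target. There are 200 camera calls.

## Working session

There is one attempt and no reset: what is moved stays moved. The work goes in short steps, Python scripts to look and compute and a shell command to move; the robot and the scene stay as the last step left them, time stands still between calls to the robot, and variables do not carry over. Pictures are saved under pics/ and viewed, at most 15 in all, crops included, and the job is handed in when it is done.

```bash
mkdir -p pics
python3 - <<'E'
from cell import telemetry,get_image,calibration,bot
import cv2
for n in("scene","top"):
    cv2.imwrite(f"pics/{n}0.png",get_image(n)); c=calibration(n); print(n,c["mtx"].tolist(),c["pose"].round(4).tolist(),[k for k in c])
print(calibration("wrist"))
print(telemetry.get_obs())
E
```

```text
scene [[370.4944745463168, 0.0, 320.9756647073629], [0.0, 370.4944745463168, 203.87595893711415], [0.0, 0.0, 1.0]] [[0.3133, -0.8154, 0.4868, 1070.7377], [0.9497, 0.2668, -0.1642, -217.0843], [0.004, 0.5137, 0.858, 1143.3189], [0.0, 0.0, 0.0, 1.0]] ['mtx', 'pose']
top [[470.0555894843961, 0.0, 316.1817115173046], [0.0, 470.0555894843961, 195.38860477778448], [0.0, 0.0, 1.0]] [[-0.0241, 0.9901, -0.1382, 399.4382], [-0.9993, -0.0199, 0.032, -23.8874], [0.029, 0.1389, 0.9899, 1352.0982], [0.0, 0.0, 0.0, 1.0]] ['mtx', 'pose']
{'mtx': array([[283.44890317,   0.        , 318.62884526],
       [  0.        , 283.44890317, 199.64550975],
       [  0.        ,   0.        ,   1.        ]]), 'hand_eye': array([[-1.02288516e-04,  9.62142188e-01,  2.72547976e-01,
         6.99585104e+01],
       [ 9.99999653e-01, -1.27019942e-04,  8.23707183e-04,
         4.00142454e-01],
       [ 8.27142460e-04,  2.72547966e-01, -9.62141841e-01,
        -1.29113849e+02],
       [ 0.00000000e+00,  0.00000000e+00,  0.00000000e+00,
         1.00000000e+00]])}
{'time_s': 0.1, 'joint_pos': array([-8.16453335e+01,  1.96313646e+01,  8.73704037e+01,  8.83896874e-04,
        7.30736048e+01, -8.36417680e+00]), 'dq': array([-0.08946837, -0.12666239, -0.16633812,  0.04775082, -0.03716868,
        0.03478178]), 'joint_efforts': array([ 2.01200841e-03, -4.34447658e+01, -2.46491754e+01, -1.92436260e-04,
        4.67647420e-03, -1.21527620e-05]), 'ee_pos': array([ 151.01688627, -502.47548903,  244.71346171]), 'eef_rot': array([[ 9.57729249e-01,  2.87671086e-01, -1.76541739e-04],
       [ 2.87671066e-01, -9.57728384e-01,  1.30369229e-03],
       [ 2.05955542e-04, -1.29937019e-03, -9.99999135e-01]]), 'contact_force': array([ 0.51690556, -0.09855807, -0.07138847]), 'torque': array([ 0.03442121, -0.06137473, -0.0403617 ]), 'grasp_force': 0.0, 'finger_gap': 85.30688560214595}
```

View pics/scene0.png

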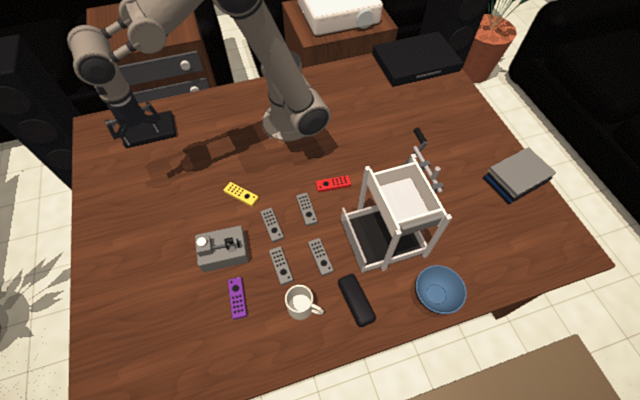

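View pics/top0.png

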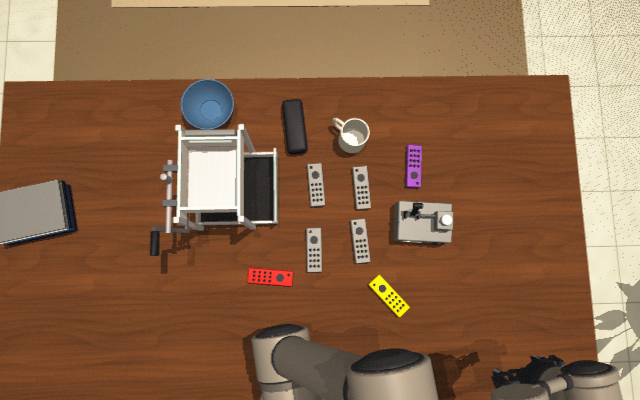

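The scene view and the top view both show four plain grey remotes, in the top view near (316,185), (362,187), (314,250) and (360,241). The red one at (270,278), the yellow at (389,296) and the purple at (414,166) do not fit the description. The mug is at (352,135), the case at (294,126), the breaker box at (425,222) and the sanitiser at (215,180).

```bash
cat > h.py <<'E'
import numpy as np,cv2
from cell import telemetry,get_image,calibration,bot
def cam(n):
    c=calibration(n)
    if n!="wrist": return c["mtx"],c["pose"]
    o=telemetry.get_obs();T=np.eye(4);T[:3,:3]=o["eef_rot"];T[:3,3]=o["ee_pos"]
    return c["mtx"],T@c["hand_eye"]
def ray(C,uv):
    K,P=C;d=np.array([(uv[0]-K[0,2])/K[0,0],-(uv[1]-K[1,2])/K[1,1],-1.])
    return P[:3,3],P[:3,:3]@d
def onz(C,uv,z):
    o,d=ray(C,uv);return o+d*(z-o[2])/d[2]
def proj(C,X):
    K,P=C;p=P[:3,:3].T@(np.asarray(X,float)-P[:3,3]);return np.array([K[0,2]+K[0,0]*p[0]/-p[2],K[1,2]+K[1,1]*p[1]/p[2]])
def tri(a,ua,b,ub):
    oa,da=ray(a,ua);ob,db=ray(b,ub);s=np.linalg.lstsq(np.c_[da,-db],ob-oa,rcond=None)[0]
    p,q=oa+s[0]*da,ob+s[1]*db;return (p+q)/2,np.linalg.norm(p-q)
def blobs(im,lo,hi,amin=100):
    m=cv2.inRange(cv2.cvtColor(im,cv2.COLOR_BGR2HSV),lo,hi)
    m=cv2.morphologyEx(m,cv2.MORPH_CLOSE,np.ones((5,5)))
    return [c for c in cv2.findContours(m,0,2)[0] if cv2.contourArea(c)>amin]
def remotes(im,C,z=20,zone=(250,720,-420,80)):
    out=[]
    for c in blobs(im,(0,0,70),(179,45,190)):
        pts=np.array([onz(C,p[0],z)[:2] for p in c],np.float32)
        (x,y),(w,h),a=cv2.minAreaRect(pts)
        if w<h:w,h,a=h,w,a+90
        if zone[0]<x<zone[1] and zone[2]<y<zone[3] and 95<w<150 and 30<h<60: out.append([round(v,1) for v in(x,y,(a+90)%180-90,w,h)])
    return out
E
python3 - <<'E'
from h import *
im=cv2.imread("pics/top0.png");C=cam("top");im2=cv2.imread("pics/scene0.png");S=cam("scene")
print(remotes(im,C));print(remotes(im2,S))
cv2.imwrite("pics/c1.png",cv2.resize(im[115:265,140:465],None,fx=2.45,fy=2.45,interpolation=cv2.INTER_CUBIC))
cv2.imwrite("pics/c2.png",cv2.resize(im2[120:290,180:460],None,fx=2.8,fy=2.8,interpolation=cv2.INTER_CUBIC))
E
```

```text
[[432.0, -57.1, -1.2, 120.4, 39.4], [453.3, -187.7, 4.7, 121.5, 41.1], [606.6, -196.9, 2.9, 122.8, 41.5], [617.1, -66.1, 3.6, 122.9, 40.6]]
[[609.8, -197.1, 3.5, 125.1, 40.9], [621.2, -67.0, 4.0, 125.4, 41.7], [457.6, -187.9, 5.1, 127.1, 41.2], [435.4, -57.0, -0.7, 127.4, 41.0]]
```

View pics/c1.png

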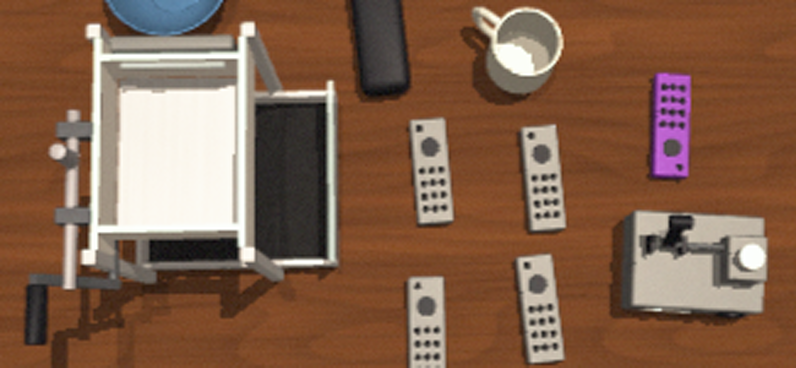

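View pics/c2.png

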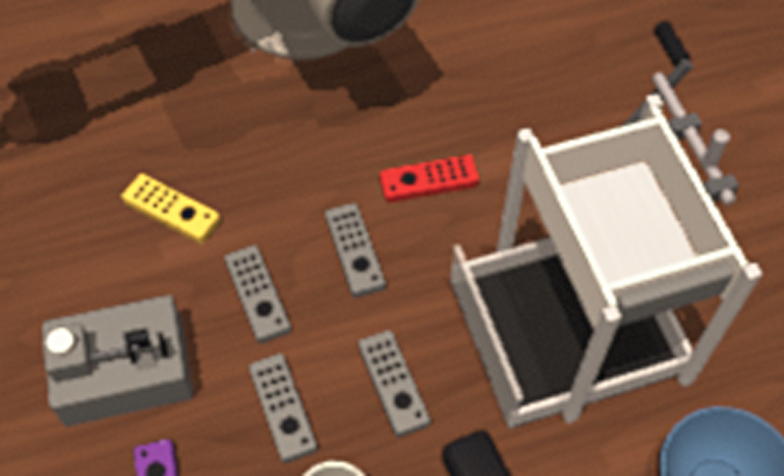

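The crops confirm the remotes. All four greys have the black round pad, with crop-1 positions (431,170), (542,178), (427,320) and (540,308). The post tops are at (95,32), (248,30), (90,257) and (247,255), the bolt knob at (57,152), the grip at (36,313), the button at (750,257) and the standing lever near (680,228). Next I compute poses.

```bash
cat >> h.py <<'E'
def rigid(loc,W):
    loc=np.array(loc,float);W=np.array(W,float)[:,:2];a,b=loc.mean(0),W.mean(0);U,s,V=np.linalg.svd((loc-a).T@(W-b));R=(U@V).T
    return np.degrees(np.arctan2(R[1,0],R[0,0])),b-R@a,R,np.linalg.norm((loc-a)@R.T+b-W,axis=1)
E
python3 - <<'E'
from h import *
T=cam("top");S=cam("scene")
t=lambda u,v:(140+u/2.45-.3,115+v/2.45-.3); s=lambda u,v:(180+u/2.8-.3,120+v/2.8-.3)
L=[(109,74),(109,-74),(-109,74),(-109,-74)]
pt=[t(95,32),t(248,30),t(90,257),t(247,255)]; ps=[s(752,272),s(609,316),s(653,102),s(526,135)]
for C,p in((T,pt),(S,ps)):
    W=[onz(C,q,270) for q in p];a,o,R,r=rigid(L,W);print("san",a.round(2),o.round(1),r.round(1))
for a,b in zip(pt,ps):print("post",tri(T,a,S,b))
print("knob",tri(T,t(57,152),S,s(720,138)),onz(T,t(57,152),318))
print("grip",tri(T,t(36,313),S,s(671,43)))
print("button",tri(T,t(752,256),S,s(61,339)),onz(T,t(752,256),118),onz(S,s(61,339),118))
# box top
for n,C,f in(("top",T,t),("scene",S,s)):
    im=cv2.imread(f"pics/{n}0.png")
print("boxtop T",[onz(T,t(*q),65)[:2].round(1) for q in((637,212),(764,218),(765,311),(630,306))])
print("boxtop S",[onz(S,s(*q),65)[:2].round(1) for q in((44,322),(172,297),(189,368),(58,402))])
E
```

```text
san -0.32 [608.9 188.8] [1.1 0.9 1.2 1. ]
san -0.41 [611.5 189.1] [1.1 1.7 1.4 1.8]
post (array([719.14053299, 263.44337813, 267.08524725]), np.float64(2.884749216848362))
post (array([718.82139503, 115.38881563, 264.38134421]), np.float64(0.7091973814748107))
post (array([501.32593421, 263.39732167, 267.61491402]), np.float64(0.7377548973477825))
post (array([500.12135956, 117.37085903, 268.39210281]), np.float64(1.6600731487152878))
knob (array([593.00000837, 282.00527475, 313.88238684]), np.float64(0.17140002525366918)) [592.26764605 280.87515468 318.        ]
grip (array([449.00101475, 304.80927078, 290.36800008]), np.float64(0.09761299827294417))
button (array([ 500.93693448, -407.43343129,  119.76679634]), np.float64(1.4481240040068732)) [ 500.96368429 -408.72942192  118.        ] [ 500.20117169 -407.04124544  118.        ]
boxtop T [array([ 558.1, -297. ]), array([ 548.3, -441.7]), array([ 443.1, -436.1]), array([ 452.2, -284. ])]
boxtop S [array([ 443. , -432.1]), array([ 457. , -285.3]), array([ 551.4, -285.9]), array([ 546.3, -431.9])]
```

```bash
python3 -c "
from cell import bot;print(bot.tip_reach)"; python3 -m crank '[{"delta_pos":[0,0,0],"twist":[0,0,0.146],"claw":0},{"delta_pos":[0,0,0],"twist":[0,0,0.146],"claw":0},{"delta_pos":[0.055,-0.015,0],"twist":[0,0,0],"claw":0},{"delta_pos":[0.055,-0.016,0],"twist":[0,0,0],"claw":0},{"delta_pos":[0.055,-0.016,0],"twist":[0,0,0],"claw":0},{"delta_pos":[0.055,-0.016,0],"twist":[0,0,0],"claw":0},{"delta_pos":[0.055,-0.016,0],"twist":[0,0,0],"claw":0},{"delta_pos":[0.055,-0.016,0],"twist":[0,0,0],"claw":0}]' 40
```

```text
14.0
time_s: 1.1
ee_pos: [482.7, -407.0, 244.9]
eef_rot: [[1.0, -0.0, -0.001], [-0.0, -1.0, 0.0], [-0.001, -0.0, -1.0]]
contact_force: [0.0, 0.0, -0.2]
finger_gap: 0.3
grasp_force: 0.0
```

```bash
python3 -m crank '[{"delta_pos":[0.018,0.001,0.05],"twist":[0,0,0],"claw":0},{"delta_pos":[0,0,0.05],"twist":[0,0,0],"claw":0},{"delta_pos":[0,0,0.009],"twist":[0,0,0],"claw":0},{"delta_pos":[0,0,0.008],"twist":[0,0,0],"claw":0},{"delta_pos":[0,0,0.005],"twist":[0,0,0],"claw":0},{"delta_pos":[0,0,0.002],"twist":[0,0,0],"claw":0},{"delta_pos":[0,0,0],"twist":[0,0,0],"claw":0},{"delta_pos":[0,0,0],"twist":[0,0,0],"claw":0}]'
```

```text
time_s: 2.1
ee_pos: [499.5, -409.7, 124.0]
eef_rot: [[1.0, -0.0, 0.003], [-0.0, -1.0, -0.003], [0.003, 0.003, -1.0]]
contact_force: [-2.1, 3.1, 9.3]
finger_gap: -0.2
grasp_force: 4.2
```

```bash
python3 -m crank '[{"delta_pos":[0,0,0.002],"twist":[0,0,0],"claw":0},{"delta_pos":[0,0,0],"twist":[0,0,0],"claw":0},{"delta_pos":[0,0,-0.01],"twist":[0,0,0],"claw":0},{"delta_pos":[0,0,-0.04],"twist":[0,0,0],"claw":0},{"delta_pos":[-0.02,-0.045,-0.012],"twist":[0,0,0],"claw":0.7},{"delta_pos":[-0.02,-0.045,0],"twist":[0,0,0],"claw":0.7},{"delta_pos":[0,0,0],"twist":[0,0,0],"claw":0.7},{"delta_pos":[0,0,0],"twist":[0,0,0],"claw":0.7}]'
python3 - <<'E'
from h import *
im=get_image("scene"); im2=get_image("top")
a=cv2.resize(im[210:280,180:260],None,fx=5,fy=5,interpolation=2);b=cv2.resize(im2[180:260,380:470],None,fx=4.375,fy=4.375,interpolation=2)
cv2.imwrite("pics/l1.png",np.hstack([a,b]))
E
```

```text
time_s: 3.1
ee_pos: [459.9, -320.0, 182.4]
eef_rot: [[1.0, -0.0, 0.002], [-0.0, -1.0, -0.003], [0.002, 0.003, -1.0]]
contact_force: [0.5, -0.6, -0.4]
finger_gap: 59.4
grasp_force: 0.0
```

View pics/l1.png

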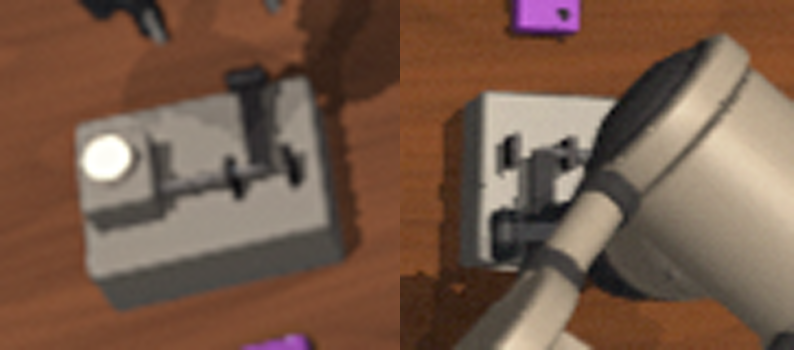

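The lever lies dropped, with its head in the left crop at (247,77) and the pivot brackets at (235,178) and (292,165).

Run:
```python
from h import *
S=cam("scene");f=lambda u,v:(180+u/5-.4,210+v/5-.4)
print(onz(S,f(246,77),96),onz(S,f(263,172),88), [proj(S,p) for p in((459,-320,92),(518,-323,85))],f(246,77),f(263,172))
```

```text
[ 459.72030443 -320.01572311   96.        ] [ 524.33433719 -323.55089394   88.        ] [array([229.02393894, 225.39071598]), array([232.16937382, 242.59632352])] (228.79999999999998, 225.0) (232.2, 244.0)
```

```bash
python3 -m crank '[{"delta_pos":[0,0,0.05],"twist":[0,0,0],"claw":0.7},{"delta_pos":[0,0,0.03],"twist":[0,0,0],"claw":0.7},{"delta_pos":[0,0,0.012],"twist":[0,0,0],"claw":0.7},{"delta_pos":[0,0,0],"twist":[0,0,0],"claw":0.2},{"delta_pos":[0,0,0],"twist":[0,0,0],"claw":0.1},{"delta_pos":[0,0,0],"twist":[0,0,0],"claw":0.1},{"delta_pos":[0,0,0],"twist":[0,0,0],"claw":0.1},{"delta_pos":[0,0,0],"twist":[0,0,0],"claw":0.1}]' 20
```

```text
time_s: 4.2
ee_pos: [459.8, -319.4, 90.5]
eef_rot: [[1.0, -0.0, 0.002], [-0.0, -1.0, -0.002], [0.002, 0.002, -1.0]]
contact_force: [0.3, 0.6, 5.7]
finger_gap: 24.0
grasp_force: 20.1
```

```bash
python3 -m crank '[{"delta_pos":[0.006,0,-0.02],"twist":[0,0,0],"claw":0.1},{"delta_pos":[0.0105,0.0006,-0.0146],"twist":[0,0,0],"claw":0.1},{"delta_pos":[0.014,0.001,-0.011],"twist":[0,0,0],"claw":0.1},{"delta_pos":[0.014,0.001,-0.0054],"twist":[0,0,0],"claw":0.1},{"delta_pos":[0.015,0.001,-0.002],"twist":[0,0,0],"claw":0.1},{"delta_pos":[0.012,0.001,0.001],"twist":[0,0,0],"claw":0.1},{"delta_pos":[0.003,0,0.001],"twist":[0,0,0],"claw":0.1},{"delta_pos":[0,0,0],"twist":[0,0,0],"claw":0.1}]'
```

```text
time_s: 5.2
ee_pos: [534.4, -324.5, 141.6]
eef_rot: [[1.0, -0.0, 0.002], [-0.0, -1.0, -0.003], [0.002, 0.003, -1.0]]
contact_force: [-0.2, -2.7, 7.7]
finger_gap: 23.6
grasp_force: 19.5
```

```bash
python3 -m crank '[{"delta_pos":[0,0,0],"twist":[0,0,0],"claw":0.7},{"delta_pos":[0,0,0],"twist":[0,0,0],"claw":0.7},{"delta_pos":[0,0,-0.04],"twist":[0,0,0],"claw":0.7},{"delta_pos":[0,0,-0.06],"twist":[0,0,0],"claw":0.7},{"delta_pos":[-0.04,-0.045,0],"twist":[0,0,0],"claw":0.8},{"delta_pos":[-0.04,-0.045,0],"twist":[0,0,0],"claw":0.8},{"delta_pos":[0,-0.046,0],"twist":[0,0,-0.085],"claw":0.8},{"delta_pos":[0,0,0],"twist":[0,0,0],"claw":0.8}]'
python3 - <<'E'
from h import *
im=get_image("scene"); im2=get_image("top")
print(remotes(im2,cam("top")),remotes(im,cam("scene")))
a=cv2.resize(im[210:280,180:260],None,fx=5,fy=5,interpolation=2);b=cv2.resize(im2[180:260,380:470],None,fx=4.375,fy=4.375,interpolation=2)
cv2.imwrite("pics/l2.png",np.hstack([a,b]))
E
```

```text
time_s: 6.2
ee_pos: [453.1, -184.9, 240.6]
eef_rot: [[0.996, 0.088, -0.0], [0.088, -0.996, 0.001], [0.0, -0.001, -1.0]]
contact_force: [0.2, -0.3, 0.0]
finger_gap: 68.2
grasp_force: 0.0
[[432.0, -57.1, -1.2, 120.4, 39.4], [606.1, -196.9, 3.8, 123.1, 41.6], [617.1, -66.1, 3.6, 122.9, 40.6]] [[609.9, -197.1, 3.3, 125.1, 40.9], [620.7, -67.1, 3.5, 124.9, 41.5], [457.6, -187.9, 5.1, 127.1, 41.2], [435.1, -57.3, 0.4, 127.8, 42.4]]
```

View pics/l2.png

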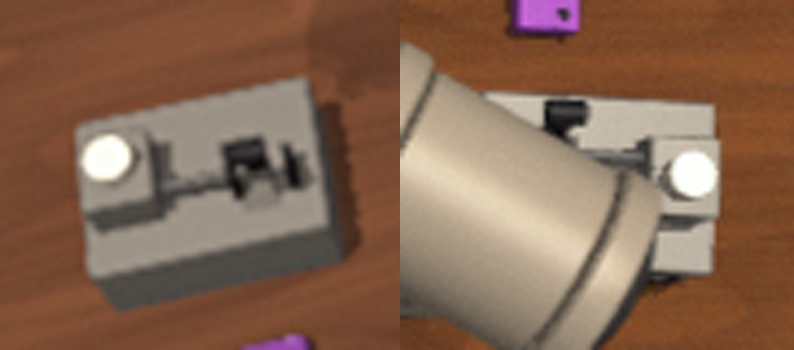

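The lever stands fully up again, with its head in the left crop at (245,155), the same as at the start. Now the first remote.

```bash
python3 -m crank '[{"delta_pos":[0.002,0.003,0.06],"twist":[0,0,0],"claw":0.8},{"delta_pos":[0,0,0.06],"twist":[0,0,0],"claw":0.8},{"delta_pos":[0,0,0.06],"twist":[0,0,0],"claw":0.8},{"delta_pos":[0,0,0.03],"twist":[0,0,0],"claw":0.8},{"delta_pos":[0,0,0.013],"twist":[0,0,0],"claw":0.8},{"delta_pos":[0,0,0],"twist":[0,0,0],"claw":0.3},{"delta_pos":[0,0,0],"twist":[0,0,0],"claw":0.3},{"delta_pos":[0,0,0],"twist":[0,0,0],"claw":0.3}]' 60
```

```text
time_s: 7.3
ee_pos: [456.7, -190.9, 18.5]
eef_rot: [[0.996, 0.085, 0.002], [0.085, -0.996, -0.002], [0.002, 0.002, -1.0]]
contact_force: [-0.2, 0.4, -0.9]
finger_gap: 40.5
grasp_force: 61.4
```

```bash
python3 -m crank '[{"delta_pos":[0,0,-0.03],"twist":[0,0,0],"claw":0.3},{"delta_pos":[0,0,-0.06],"twist":[0,0,0],"claw":0.3},{"delta_pos":[0,0,-0.06],"twist":[0,0,0],"claw":0.3},{"delta_pos":[0,0,-0.06],"twist":[0,0,0],"claw":0.3},{"delta_pos":[0,0,-0.06],"twist":[0,0,0],"claw":0.3},{"delta_pos":[0,0,-0.03],"twist":[0,0,0.085],"claw":0.3},{"delta_pos":[0.02,-0.04,0],"twist":[0,0,0],"claw":0.3},{"delta_pos":[0.02,-0.05,0],"twist":[0,0,0],"claw":0.3}]' 90
```

```text
time_s: 8.3
ee_pos: [496.2, -100.0, 318.6]
eef_rot: [[1.0, -0.003, 0.002], [-0.003, -1.0, -0.001], [0.003, 0.001, -1.0]]
contact_force: [1.1, -0.5, -1.6]
finger_gap: 39.3
grasp_force: 95.9
```

```bash
python3 -m crank '[{"delta_pos":[0.023,-0.053,0],"twist":[0,0,0],"claw":0.3},{"delta_pos":[0.023,-0.053,0],"twist":[0,0,0],"claw":0.3},{"delta_pos":[0.023,-0.053,0],"twist":[0,0,0],"claw":0.3},{"delta_pos":[0.023,-0.053,0],"twist":[0,0,0],"claw":0.3},{"delta_pos":[0.022,-0.053,0],"twist":[0,0,0],"claw":0.3},{"delta_pos":[0,0,0],"twist":[0,0,0],"claw":0.3},{"delta_pos":[0,0,0.03],"twist":[0,0,0],"claw":0.3},{"delta_pos":[0,0,0.01],"twist":[0,0,0],"claw":0.3}]'
```

```text
time_s: 9.3
ee_pos: [608.9, 164.0, 276.1]
eef_rot: [[1.0, -0.001, -0.003], [-0.001, -1.0, -0.001], [-0.003, 0.001, -1.0]]
contact_force: [-0.4, 0.0, -1.5]
finger_gap: 39.7
grasp_force: 95.7
```

Still held (gap 39.7). I lower, release and go on to the next.

```bash
python3 -m crank '[{"delta_pos":[0,0,0.03],"twist":[0,0,0],"claw":0.3},{"delta_pos":[0,0,0.01],"twist":[0,0,0],"claw":0.3},{"delta_pos":[0,0,0],"twist":[0,0,0],"claw":0.3},{"delta_pos":[0,0,0],"twist":[0,0,0],"claw":0.57},{"delta_pos":[0,0,0],"twist":[0,0,0],"claw":0.57},{"delta_pos":[0,0,0],"twist":[0,0,0],"claw":0.57},{"delta_pos":[0,0,-0.04],"twist":[0,0,0],"claw":0.57},{"delta_pos":[0,0,-0.06],"twist":[0,0,0],"claw":0.57}]'
```

```text
time_s: 10.3
ee_pos: [609.1, 164.0, 338.0]
eef_rot: [[1.0, -0.001, -0.003], [-0.001, -1.0, -0.001], [-0.003, 0.001, -1.0]]
contact_force: [0.7, 0.5, 0.5]
finger_gap: 48.4
grasp_force: 0.0
```

```bash
python3 -m crank '[{"delta_pos":[0,0.06,0],"twist":[0,0,0],"claw":0.8},{"delta_pos":[0,0.06,0],"twist":[0,0,0],"claw":0.8},{"delta_pos":[0,0.06,0],"twist":[0,0,0],"claw":0.8},{"delta_pos":[0.008,0.05,0.03],"twist":[0,0,-0.065],"claw":0.8},{"delta_pos":[0,0,0.06],"twist":[0,0,0],"claw":0.8},{"delta_pos":[0,0,0.06],"twist":[0,0,0],"claw":0.8},{"delta_pos":[0,0,0],"twist":[0,0,0],"claw":0.8},{"delta_pos":[0,0,0],"twist":[0,0,0],"claw":0.8}]'
python3 - <<'E'
from h import *
im=get_image("scene"); im2=get_image("top")
print(remotes(im2,cam("top")),remotes(im,cam("scene")))
cv2.imwrite("pics/s3.png",cv2.resize(im[110:310,170:470],None,fx=2.6,fy=2.6,interpolation=2))
E
```

```text
time_s: 11.3
ee_pos: [619.3, -65.8, 190.6]
eef_rot: [[0.998, 0.065, 0.004], [0.065, -0.998, -0.001], [0.004, 0.001, -1.0]]
contact_force: [0.4, -0.7, 1.2]
finger_gap: 68.4
grasp_force: 0.0
[] [[609.9, -197.1, 3.3, 124.9, 41.0], [593.6, -85.0, 3.8, 127.7, 41.5], [438.3, -74.4, -18.1, 137.0, 37.6]]
```

View pics/s3.png

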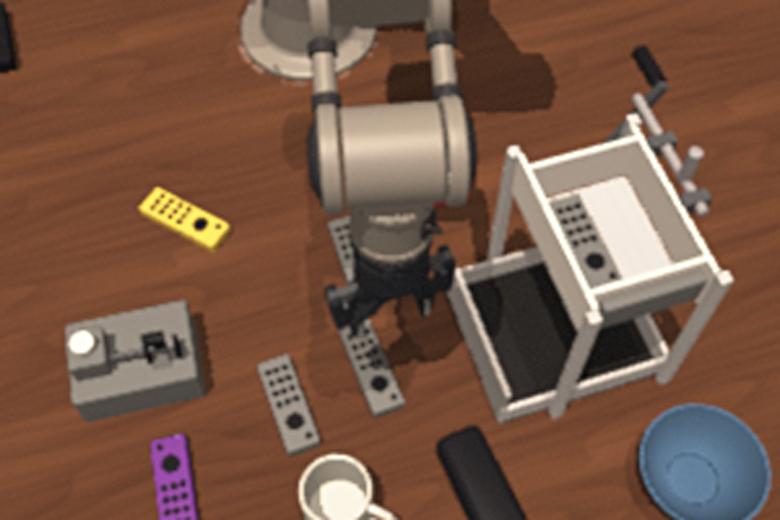

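The first remote lies in the hopper, at crop (585,240). The near-middle one, at (370,365), has been knocked to about (594,-85), so I check it with the wrist camera.

Run:
```python
from h import *
C=cam("wrist");im=get_image("wrist")
for c in blobs(im,(0,0,60),(179,60,255),300):
    pts=np.array([onz(C,p[0],20)[:2] for p in c],np.float32);print(cv2.minAreaRect(pts),cv2.boundingRect(c))
cv2.imwrite("pics/w1.png",im)
```

```text
((595.5460815429688, -83.04818725585938), (124.27970123291016, 41.378414154052734), 3.554762840270996) (314, 153, 40, 108)
((482.1661682128906, -120.52789306640625), (839.3025512695312, 406.468505859375), 79.43705749511719) (0, 25, 640, 375)
((760.026611328125, -193.07350158691406), (89.97589111328125, 136.66763305664062), 3.7446415424346924) (392, 0, 143, 104)
((754.7628173828125, -8.82352066040039), (76.86090087890625, 60.38003921508789), 4.178724765777588) (234, 0, 67, 90)
```

View pics/w1.png

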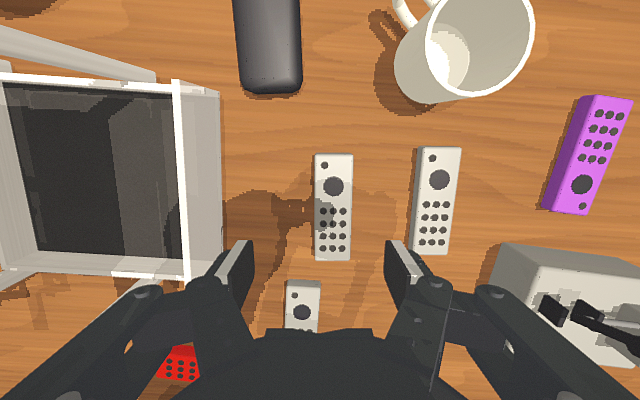

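The wrist view shows the knocked remote at pixel (333,207), which is (595,-84) with a yaw of 3.6°. That agrees with the scene camera.

```bash
python3 -m crank '[{"delta_pos":[-0.0255,0.0165,0.02],"twist":[0,0,0],"claw":0.8},{"delta_pos":[0,0,0.06],"twist":[0,0,0],"claw":0.8},{"delta_pos":[0,0,0.05],"twist":[0,0,0],"claw":0.8},{"delta_pos":[0,0,0.03],"twist":[0,0,0],"claw":0.8},{"delta_pos":[0,0,0.013],"twist":[0,0,0],"claw":0.8},{"delta_pos":[0,0,0],"twist":[0,0,0],"claw":0.3},{"delta_pos":[0,0,0],"twist":[0,0,0],"claw":0.3},{"delta_pos":[0,0,0],"twist":[0,0,0],"claw":0.3}]' 90
```

```text
time_s: 12.45
ee_pos: [594.9, -83.8, 16.4]
eef_rot: [[0.998, 0.065, 0.004], [0.065, -0.998, -0.001], [0.004, 0.001, -1.0]]
contact_force: [-0.6, 0.5, 6.5]
finger_gap: 39.8
grasp_force: 92.1
```

```bash
python3 -m crank '[{"delta_pos":[0,0,-0.03],"twist":[0,0,0],"claw":0.3},{"delta_pos":[0,0,-0.06],"twist":[0,0,0],"claw":0.3},{"delta_pos":[0,0,-0.06],"twist":[0,0,0],"claw":0.3},{"delta_pos":[0,0,-0.06],"twist":[0,0,0],"claw":0.3},{"delta_pos":[0,0,-0.06],"twist":[0,0,0],"claw":0.3},{"delta_pos":[0,0,-0.03],"twist":[0,0,0.065],"claw":0.3},{"delta_pos":[0.002,-0.04,0],"twist":[0,0,0],"claw":0.3},{"delta_pos":[0.002,-0.05,0],"twist":[0,0,0],"claw":0.3}]'
```

```text
time_s: 13.45
ee_pos: [597.5, 6.7, 315.4]
eef_rot: [[1.0, -0.003, 0.002], [-0.003, -1.0, -0.0], [0.002, 0.0, -1.0]]
contact_force: [0.4, -0.3, -0.9]
finger_gap: 40.2
grasp_force: 91.3
```

```bash
python3 -m crank '[{"delta_pos":[0.004,-0.0515,0],"twist":[0,0,0],"claw":0.3},{"delta_pos":[0.004,-0.0515,0],"twist":[0,0,0],"claw":0.3},{"delta_pos":[0.004,-0.0515,0],"twist":[0,0,0],"claw":0.3},{"delta_pos":[0,-0.0515,0],"twist":[0,0,0],"claw":0.3},{"delta_pos":[0,0,0],"twist":[0,0,0],"claw":0.3},{"delta_pos":[0,0,0.03],"twist":[0,0,0],"claw":0.3},{"delta_pos":[0,0,0.03],"twist":[0,0,0],"claw":0.3},{"delta_pos":[0,0,0],"twist":[0,0,0],"claw":0.3}]'
```

```text
time_s: 14.45
ee_pos: [608.5, 211.3, 252.3]
eef_rot: [[1.0, -0.001, -0.005], [-0.001, -1.0, -0.002], [-0.005, 0.002, -1.0]]
contact_force: [-0.4, -0.1, -1.6]
finger_gap: 40.0
grasp_force: 91.3
```

```bash
python3 -m crank '[{"delta_pos":[0,0,0.015],"twist":[0,0,0],"claw":0.3},{"delta_pos":[0,0,0],"twist":[0,0,0],"claw":0.3},{"delta_pos":[0,0,0],"twist":[0,0,0],"claw":0.57},{"delta_pos":[0,0,0],"twist":[0,0,0],"claw":0.57},{"delta_pos":[0,0,0],"twist":[0,0,0],"claw":0.57},{"delta_pos":[0,0,-0.04],"twist":[0,0,0],"claw":0.57},{"delta_pos":[0,0,-0.06],"twist":[0,0,0],"claw":0.57},{"delta_pos":[0,0.06,0],"twist":[0,0,0],"claw":0.57}]'
```

```text
time_s: 15.45
ee_pos: [610.4, 156.2, 344.6]
eef_rot: [[1.0, 0.007, 0.01], [0.007, -1.0, 0.003], [0.01, -0.003, -1.0]]
contact_force: [1.0, -0.3, -1.2]
finger_gap: 49.0
grasp_force: 0.0
```

```bash
python3 -m crank '[{"delta_pos":[0,0.06,0],"twist":[0,0,0],"claw":0.8},{"delta_pos":[0,0.06,0],"twist":[0,0,0],"claw":0.8},{"delta_pos":[0,0.06,0],"twist":[0,0,0],"claw":0.8},{"delta_pos":[0,0.06,0],"twist":[0,0,0],"claw":0.8},{"delta_pos":[0,0.06,0.04],"twist":[0,0,0],"claw":0.8},{"delta_pos":[0,0.05,0.06],"twist":[0,0,-0.06],"claw":0.8},{"delta_pos":[0,0,0.06],"twist":[0,0,0],"claw":0.8},{"delta_pos":[0,0,0],"twist":[0,0,0],"claw":0.8}]'
python3 - <<'E'
from h import *
C=cam("wrist");im=get_image("wrist");S=get_image("scene");cv2.imwrite("pics/s4.png",cv2.resize(S[110:310,170:470],None,fx=2.6,fy=2.6,interpolation=2))
for c in blobs(im,(0,0,60),(179,60,255),300):
    pts=np.array([onz(C,p[0],20)[:2] for p in c],np.float32);print(cv2.minAreaRect(pts),cv2.boundingRect(c))
print(remotes(S,cam("scene")))
E
```

```text
time_s: 16.45
ee_pos: [606.6, -178.0, 191.5]
eef_rot: [[0.998, 0.059, -0.011], [0.06, -0.998, 0.005], [-0.011, -0.006, -1.0]]
contact_force: [0.2, -0.1, -0.4]
finger_gap: 68.1
grasp_force: 0.0
((440.159423828125, -101.22964477539062), (191.6951446533203, 345.1251220703125), 11.685165405273438) (118, 240, 277, 138)
((447.3337097167969, -436.050537109375), (259.9439697265625, 332.4992980957031), 3.898057222366333) (388, 224, 238, 176)
((609.8338012695312, -196.53933715820312), (122.89427947998047, 40.97566604614258), 3.3807990550994873) (318, 124, 40, 112)
((567.1077270507812, 99.20950317382812), (148.63319396972656, 310.1375732421875), 75.63616180419922) (0, 38, 134, 263)
((746.3516845703125, -176.52102661132812), (66.83345031738281, 103.59038543701172), 3.2716867923736572) (271, 0, 114, 80)
((744.6199340820312, -4.211185455322266), (52.939125061035156, 60.7239875793457), 5.449004173278809) (106, 0, 74, 63)
[[608.7, -196.7, 2.5, 127.6, 40.8], [435.2, -61.0, -0.2, 126.6, 48.6]]
```

View pics/s4.png

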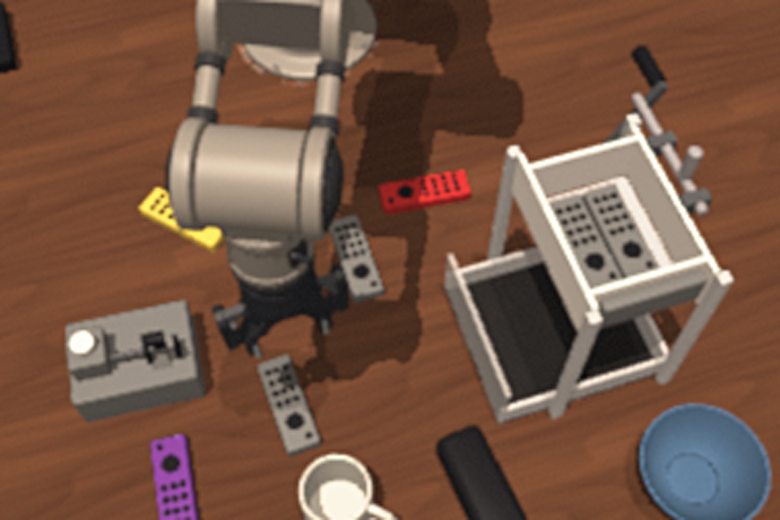

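Two remotes lie side by side in the hopper, at crop (582,240) and (620,235). Next is the far one at crop (288,400), which is (609.5,-197).

```bash
python3 -m crank '[{"delta_pos":[0.001,0.019,0.02],"twist":[0,0,0],"claw":0.8},{"delta_pos":[0,0,0.06],"twist":[0,0,0],"claw":0.8},{"delta_pos":[0,0,0.05],"twist":[0,0,0],"claw":0.8},{"delta_pos":[0,0,0.03],"twist":[0,0,0],"claw":0.8},{"delta_pos":[0,0,0.011],"twist":[0,0,0],"claw":0.8},{"delta_pos":[0,0,0],"twist":[0,0,0],"claw":0.3},{"delta_pos":[0,0,0],"twist":[0,0,0],"claw":0.3},{"delta_pos":[0,0,0],"twist":[0,0,0],"claw":0.3}]' 90
```

```text
time_s: 17.55
ee_pos: [613.0, -199.1, 28.0]
eef_rot: [[0.998, 0.06, 0.004], [0.06, -0.998, -0.002], [0.004, 0.002, -1.0]]
contact_force: [-0.3, -0.6, 5.5]
finger_gap: 38.2
grasp_force: 91.0
```

```bash
python3 -m crank '[{"delta_pos":[0,0,-0.03],"twist":[0,0,0],"claw":0.3},{"delta_pos":[0,0,-0.06],"twist":[0,0,0],"claw":0.3},{"delta_pos":[0,0,-0.06],"twist":[0,0,0],"claw":0.3},{"delta_pos":[0,0,-0.06],"twist":[0,0,0],"claw":0.3},{"delta_pos":[0,0,-0.06],"twist":[0,0,0],"claw":0.3},{"delta_pos":[0,0,-0.03],"twist":[0,0,0.06],"claw":0.3},{"delta_pos":[0,-0.05,0],"twist":[0,0,0],"claw":0.3},{"delta_pos":[0,-0.06,0],"twist":[0,0,0],"claw":0.3}]'
```

```text
time_s: 18.55
ee_pos: [611.5, -88.1, 326.6]
eef_rot: [[1.0, -0.003, 0.002], [-0.003, -1.0, -0.001], [0.002, 0.001, -1.0]]
contact_force: [1.3, 0.8, -0.7]
finger_gap: 38.7
grasp_force: 90.7
```

```bash
python3 -m crank '[{"delta_pos":[0,-0.054,0],"twist":[0,0,0],"claw":0.3},{"delta_pos":[0,-0.056,0],"twist":[0,0,0],"claw":0.3},{"delta_pos":[0,-0.056,0],"twist":[0,0,0],"claw":0.3},{"delta_pos":[0,-0.056,0],"twist":[0,0,0],"claw":0.3},{"delta_pos":[0,-0.055,0],"twist":[0,0,0],"claw":0.3},{"delta_pos":[0,0,0],"twist":[0,0,0],"claw":0.3},{"delta_pos":[0,0,0.03],"twist":[0,0,0],"claw":0.3},{"delta_pos":[0,0,0.03],"twist":[0,0,0],"claw":0.3}]'
```

```text
time_s: 19.55
ee_pos: [611.9, 187.9, 265.8]
eef_rot: [[1.0, -0.0, 0.002], [-0.0, -1.0, -0.0], [0.002, 0.0, -1.0]]
contact_force: [0.3, -0.2, -1.0]
finger_gap: 38.8
grasp_force: 90.8
```

```bash
python3 -m crank '[{"delta_pos":[0,0,0.01],"twist":[0,0,0],"claw":0.3},{"delta_pos":[0,0,0],"twist":[0,0,0],"claw":0.3},{"delta_pos":[0,0,0],"twist":[0,0,0],"claw":0.7},{"delta_pos":[0,0,0],"twist":[0,0,0],"claw":0.7},{"delta_pos":[0,0,0],"twist":[0,0,0],"claw":0.7},{"delta_pos":[0,0,-0.04],"twist":[0,0,0],"claw":0.7},{"delta_pos":[0,0,-0.05],"twist":[0,0,0],"claw":0.7},{"delta_pos":[0,0.06,0],"twist":[0,0,0],"claw":0.7}]'
```

```text
time_s: 20.55
ee_pos: [612.9, 131.5, 350.6]
eef_rot: [[1.0, 0.006, 0.01], [0.006, -1.0, 0.002], [0.01, -0.002, -1.0]]
contact_force: [0.7, -2.1, -1.0]
finger_gap: 59.7
grasp_force: 0.0
```

```bash
python3 -m crank '[{"delta_pos":[-0.03,0.05,0],"twist":[0,0,0],"claw":0.8},{"delta_pos":[-0.03,0.05,0],"twist":[0,0,0],"claw":0.8},{"delta_pos":[-0.03,0.05,0],"twist":[0,0,0],"claw":0.8},{"delta_pos":[-0.04,0.04,0.03],"twist":[0,0,0],"claw":0.8},{"delta_pos":[-0.04,0,0.04],"twist":[0,0,0],"claw":0.8},{"delta_pos":[-0.02,0,0.05],"twist":[0,0,0.0],"claw":0.8},{"delta_pos":[0,0,0.04],"twist":[0,0,0],"claw":0.8},{"delta_pos":[0,0,0],"twist":[0,0,0],"claw":0.8}]'
python3 - <<'E'
from h import *
C=cam("wrist");im=get_image("wrist");S=get_image("scene");cv2.imwrite("pics/s5.png",cv2.resize(S[110:310,170:470],None,fx=2.6,fy=2.6,interpolation=2))
for c in blobs(im,(0,0,60),(179,60,255),300):
    pts=np.array([onz(C,p[0],20)[:2] for p in c],np.float32);print(cv2.minAreaRect(pts),cv2.boundingRect(c))
print(remotes(S,cam("scene")))
E
```

```text
time_s: 21.55
ee_pos: [421.1, -60.0, 184.9]
eef_rot: [[1.0, -0.0, -0.005], [-0.0, -1.0, 0.001], [-0.005, -0.001, -1.0]]
contact_force: [-0.4, 0.1, 0.9]
finger_gap: 68.6
grasp_force: 0.0
((247.1375732421875, -112.38125610351562), (762.3881225585938, 238.07156372070312), 89.08834075927734) (64, 233, 576, 167)
((434.25653076171875, -54.99909973144531), (41.40230941772461, 122.6697006225586), 89.59257507324219) (294, 114, 42, 116)
((510.0826721191406, -336.3482666015625), (121.9345474243164, 129.79100036621094), 86.55254364013672) (526, 23, 114, 145)
((544.5763549804688, 148.29470825195312), (216.8822021484375, 97.94937896728516), 89.93096160888672) (0, 0, 217, 115)
[[436.0, -57.0, -0.7, 126.1, 41.0]]
```

View pics/s5.png

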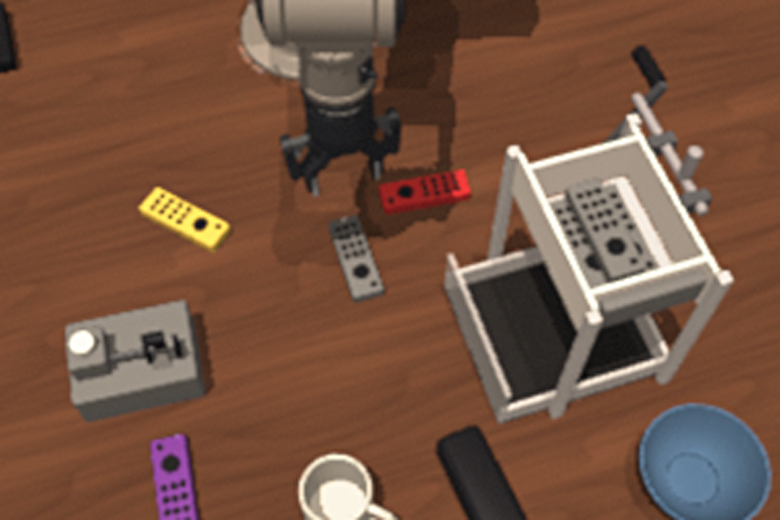

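Three remotes are in the hopper, one lying on the other two. The last is at crop (355,258), which is (435,-56).

```bash
python3 -m crank '[{"delta_pos":[0.014,-0.004,0.02],"twist":[0,0,0],"claw":0.8},{"delta_pos":[0,0,0.06],"twist":[0,0,0],"claw":0.8},{"delta_pos":[0,0,0.05],"twist":[0,0,0],"claw":0.8},{"delta_pos":[0,0,0.03],"twist":[0,0,0],"claw":0.8},{"delta_pos":[0,0,0.008],"twist":[0,0,0],"claw":0.8},{"delta_pos":[0,0,0],"twist":[0,0,0],"claw":0.8},{"delta_pos":[0,0,0],"twist":[0,0,0],"claw":0.3},{"delta_pos":[0,0,0],"twist":[0,0,0],"claw":0.3}]' 90
```

```text
time_s: 22.65
ee_pos: [437.7, -56.7, 20.2]
eef_rot: [[1.0, -0.0, 0.003], [-0.0, -1.0, -0.001], [0.003, 0.001, -1.0]]
contact_force: [-1.7, 1.3, 11.1]
finger_gap: 39.6
grasp_force: 90.7
```

```bash
python3 -m crank '[{"delta_pos":[0,0,0],"twist":[0,0,0],"claw":0.3},{"delta_pos":[0,0,-0.04],"twist":[0,0,0],"claw":0.3},{"delta_pos":[0,0,-0.06],"twist":[0,0,0],"claw":0.3},{"delta_pos":[0,0,-0.06],"twist":[0,0,0],"claw":0.3},{"delta_pos":[0,0,-0.06],"twist":[0,0,0],"claw":0.3},{"delta_pos":[0,0,-0.06],"twist":[0,0,0],"claw":0.3},{"delta_pos":[0,0,-0.05],"twist":[0,0,0],"claw":0.3},{"delta_pos":[0,0,0],"twist":[0,0,0],"claw":0.3}]'
```

```text
time_s: 23.65
ee_pos: [437.6, -56.6, 352.9]
eef_rot: [[1.0, -0.0, 0.009], [-0.0, -1.0, -0.003], [0.009, 0.003, -1.0]]
contact_force: [-1.1, -0.1, -1.8]
finger_gap: 39.9
grasp_force: 91.8
```

```bash
python3 -m crank '[{"delta_pos":[0.029,-0.041,0],"twist":[0,0,0],"claw":0.3},{"delta_pos":[0.029,-0.041,0],"twist":[0,0,0],"claw":0.3},{"delta_pos":[0.029,-0.041,0],"twist":[0,0,0],"claw":0.3},{"delta_pos":[0.029,-0.041,0],"twist":[0,0,0],"claw":0.3},{"delta_pos":[0.029,-0.042,0],"twist":[0,0,0],"claw":0.3},{"delta_pos":[0.028,-0.042,0],"twist":[0,0,0],"claw":0.3},{"delta_pos":[0,0,0.03],"twist":[0,0,0],"claw":0.3},{"delta_pos":[0,0,0.02],"twist":[0,0,0],"claw":0.3}]'
```

```text
time_s: 24.65
ee_pos: [608.9, 192.2, 295.2]
eef_rot: [[1.0, 0.001, -0.004], [0.001, -1.0, -0.001], [-0.004, 0.001, -1.0]]
contact_force: [-0.3, -0.6, -2.0]
finger_gap: 39.5
grasp_force: 91.7
```

```bash
python3 -m crank '[{"delta_pos":[0,0,0.025],"twist":[0,0,0],"claw":0.3},{"delta_pos":[0,0,0.01],"twist":[0,0,0],"claw":0.3},{"delta_pos":[0,0,0],"twist":[0,0,0],"claw":0.3},{"delta_pos":[0,0,0],"twist":[0,0,0],"claw":0.7},{"delta_pos":[0,0,0],"twist":[0,0,0],"claw":0.7},{"delta_pos":[0,0,-0.04],"twist":[0,0,0],"claw":0.7},{"delta_pos":[0,0,-0.06],"twist":[0,0,0],"claw":0.7},{"delta_pos":[0,0,0],"twist":[0,0,0],"claw":0.7}]'
```

```text
time_s: 25.65
ee_pos: [611.0, 191.9, 370.1]
eef_rot: [[1.0, -0.0, 0.012], [-0.0, -1.0, 0.002], [0.012, -0.002, -1.0]]
contact_force: [-0.0, 0.1, -0.6]
finger_gap: 59.5
grasp_force: 0.0
```

```bash
python3 -m crank '[{"delta_pos":[-0.009,-0.045,0],"twist":[0,0,0],"claw":0.5},{"delta_pos":[-0.009,-0.045,0],"twist":[0,0,0],"claw":0.5},{"delta_pos":[0,0,0],"twist":[0,0,0],"claw":0.5},{"delta_pos":[0,0,0],"twist":[0,0,0],"claw":0.5},{"delta_pos":[0,0,0],"twist":[0,0,0],"claw":0.5},{"delta_pos":[0,0,0],"twist":[0,0,0],"claw":0.5},{"delta_pos":[0,0,0],"twist":[0,0,0],"claw":0.5},{"delta_pos":[0,0,0],"twist":[0,0,0],"claw":0.5}]'
python3 - <<'E'
from h import *
im=get_image("wrist");S=get_image("scene");
a=cv2.resize(S[120:290,320:460],None,fx=2.8,fy=2.8,interpolation=2);b=cv2.resize(im[:,120:520],None,fx=1,fy=1.19)
cv2.imwrite("pics/s6.png",np.hstack([a,b]));C=cam("wrist");print(a.shape,b.shape,proj(C,(592.5,281.5,318)),C[1][:3,3])
E
```

```text
time_s: 26.65
ee_pos: [591.8, 281.3, 363.3]
eef_rot: [[1.0, -0.001, 0.0], [-0.001, -1.0, -0.0], [0.0, 0.0, -1.0]]
contact_force: [0.1, 0.4, -0.1]
finger_gap: 42.5
grasp_force: 0.0
(476, 392, 3) (476, 400, 3) [318.65017713 228.59457402] [661.75651382 281.38301671 492.39961521]
```

View pics/s6.png

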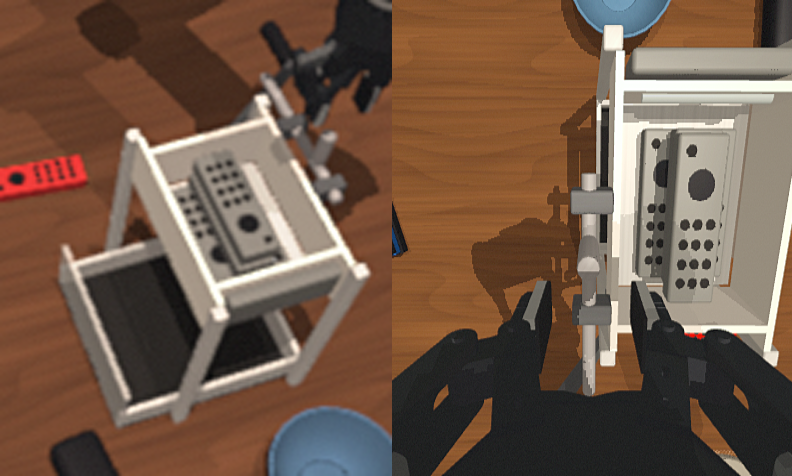

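All four are in the hopper: two on top of each other at crop (235,200), over the lower pair. The wrist panel shows the knob at (588,264), about 3 mm farther +x than estimated. I grip it.

```bash
python3 -m crank '[{"delta_pos":[0.003,0,0.03],"twist":[0,0,0],"claw":0.5},{"delta_pos":[0,0,0.03],"twist":[0,0,0],"claw":0.5},{"delta_pos":[0,0,0.006],"twist":[0,0,0],"claw":0.5},{"delta_pos":[0,0,0],"twist":[0,0,0],"claw":0.1},{"delta_pos":[0,0,0],"twist":[0,0,0],"claw":0.1},{"delta_pos":[0,0,0],"twist":[0,0,0],"claw":0.1},{"delta_pos":[0,0,0],"twist":[0,0,0],"claw":0.1},{"delta_pos":[0,0,0],"twist":[0,0,0],"claw":0.1}]' 50
```

```text
time_s: 27.75
ee_pos: [595.1, 282.9, 298.9]
eef_rot: [[1.0, 0.001, 0.003], [0.001, -1.0, 0.003], [0.003, -0.003, -1.0]]
contact_force: [1.2, 4.7, 1.3]
finger_gap: 14.4
grasp_force: 49.2
```

```bash
python3 -m crank '[{"delta_pos":[0.008,0,0],"twist":[0,0,0],"claw":0.1},{"delta_pos":[0.008,0,0],"twist":[0,0,0],"claw":0.1},{"delta_pos":[0.008,0,0],"twist":[0,0,0],"claw":0.1},{"delta_pos":[0.008,0,0],"twist":[0,0,0],"claw":0.1},{"delta_pos":[0.006,0,0],"twist":[0,0,0],"claw":0.1},{"delta_pos":[0,0,0],"twist":[0,0,0],"claw":0.1},{"delta_pos":[0,0,0],"twist":[0,0,0],"claw":0.1},{"delta_pos":[0,0,0],"twist":[0,0,0],"claw":0.1}]'
```

```text
time_s: 28.75
ee_pos: [633.2, 282.7, 298.9]
eef_rot: [[1.0, 0.001, 0.003], [0.001, -1.0, 0.002], [0.003, -0.002, -1.0]]
contact_force: [1.8, 5.4, 1.4]
finger_gap: 14.7
grasp_force: 49.7
```

```bash
python3 -m crank '[{"delta_pos":[0,0,0],"twist":[0,0,0],"claw":0.4},{"delta_pos":[0,0,0],"twist":[0,0,0],"claw":0.5},{"delta_pos":[0,0,-0.03],"twist":[0,0,0],"claw":0.5},{"delta_pos":[0,0,-0.04],"twist":[0,0,0],"claw":0.6},{"delta_pos":[-0.06,-0.01,0],"twist":[0,0,0],"claw":0.6},{"delta_pos":[-0.06,-0.011,0],"twist":[0,0,0],"claw":0.6},{"delta_pos":[-0.062,0,0],"twist":[0,0,0],"claw":0.6},{"delta_pos":[0,0,0],"twist":[0,0,0],"claw":0.6}]'
python3 - <<'E'
from h import *
im=get_image("wrist");S=get_image("scene");C=cam("wrist")
a=cv2.resize(S[90:290,320:480],None,fx=2.38,fy=2.38,interpolation=2);b=cv2.resize(im[:,120:520],None,fx=1,fy=1.19)
cv2.imwrite("pics/s7.png",np.hstack([a,b]));print(telemetry.get_obs()["ee_pos"],proj(C,(450,305,295)),proj(cam("scene"),(450,305,285)))
E
```

```text
time_s: 29.75
ee_pos: [446.6, 302.4, 368.2]
eef_rot: [[1.0, 0.002, -0.001], [0.002, -1.0, -0.001], [-0.001, 0.001, -1.0]]
contact_force: [1.3, 0.6, 0.7]
finger_gap: 51.1
grasp_force: 0.0
[450.85012632 302.56051182 368.40163013] [315.49771568 217.00770109] [419.151985  136.4690955]
```

View pics/s7.png

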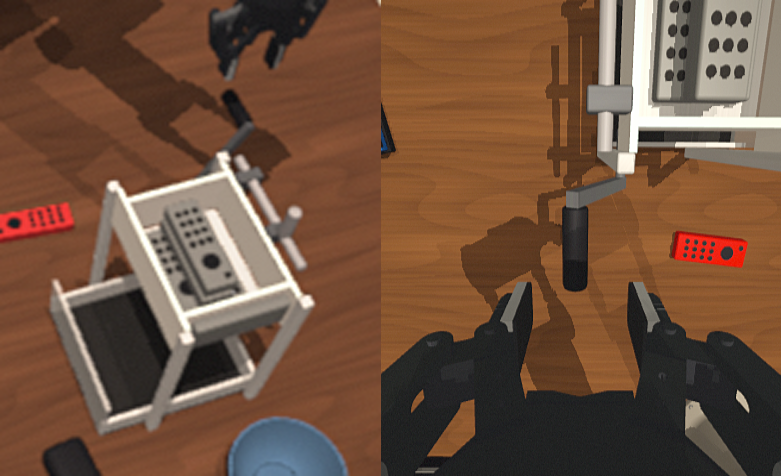

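The bolt is drawn and its rod end is clear of the arm. The crank grip is at wrist panel (575,248), within 4 mm of the prediction. I grip it.

```bash
python3 -m crank '[{"delta_pos":[0.002,-0.003,0.04],"twist":[0,0,0],"claw":0.6},{"delta_pos":[0,0,0.035],"twist":[0,0,0],"claw":0.6},{"delta_pos":[0,0,0.013],"twist":[0,0,0],"claw":0.6},{"delta_pos":[0,0,0],"twist":[0,0,0],"claw":0.1},{"delta_pos":[0,0,0],"twist":[0,0,0],"claw":0.1},{"delta_pos":[0,0,0],"twist":[0,0,0],"claw":0.1},{"delta_pos":[0,0,0],"twist":[0,0,0],"claw":0.1},{"delta_pos":[0,0,0],"twist":[0,0,0],"claw":0.1}]' 50
```

```text
time_s: 30.85
ee_pos: [453.8, 305.9, 280.6]
eef_rot: [[1.0, -0.0, 0.004], [-0.0, -1.0, 0.001], [0.004, -0.001, -1.0]]
contact_force: [5.0, 0.7, 5.0]
finger_gap: 18.5
grasp_force: 49.4
```

```bash
python3 -m crank '[{"delta_pos":[0,0.0136,-0.0061],"twist":[0,0,0],"claw":0.1},{"delta_pos":[0,0.0144,-0.0041],"twist":[0,0,0],"claw":0.1},{"delta_pos":[0,0.0149,-0.0019],"twist":[0,0,0],"claw":0.1},{"delta_pos":[0,0.015,0.0004],"twist":[0,0,0],"claw":0.1},{"delta_pos":[0,0.0147,0.0026],"twist":[0,0,0],"claw":0.1},{"delta_pos":[0,0.0142,0.0048],"twist":[0,0,0],"claw":0.1},{"delta_pos":[0,0.0134,0.0068],"twist":[0,0,0],"claw":0.1},{"delta_pos":[0,0,0],"twist":[0,0,0],"claw":0.1}]'
```

```text
time_s: 31.85
ee_pos: [453.0, 206.1, 277.1]
eef_rot: [[1.0, -0.001, 0.001], [-0.001, -1.0, 0.003], [0.001, -0.003, -1.0]]
contact_force: [4.4, 2.6, -0.2]
finger_gap: 18.1
grasp_force: 50.5
```

```bash
python3 -m crank '[{"delta_pos":[0,0.0121,0.0088],"twist":[0,0,0],"claw":0.1},{"delta_pos":[0,0.0073,0.0068],"twist":[0,0,0],"claw":0.1},{"delta_pos":[0,0.002,0.002],"twist":[0,0,0],"claw":0.1},{"delta_pos":[0,0,0],"twist":[0,0,0],"claw":0.1},{"delta_pos":[0,0,0],"twist":[0,0,0],"claw":0.1},{"delta_pos":[0,0,0],"twist":[0,0,0],"claw":0.1},{"delta_pos":[0,0,0],"twist":[0,0,0],"claw":0.1},{"delta_pos":[0,0,0],"twist":[0,0,0],"claw":0.1}]'
python3 - <<'E'
from h import *
S=get_image("scene")
cv2.imwrite("pics/s8.png",cv2.resize(S[90:290,320:480],None,fx=3,fy=3,interpolation=2))
E
```

```text
time_s: 32.85
ee_pos: [452.9, 188.3, 262.9]
eef_rot: [[1.0, 0.001, 0.005], [0.001, -1.0, 0.01], [0.005, -0.01, -1.0]]
contact_force: [-4.5, 16.1, 21.1]
finger_gap: 18.4
grasp_force: 52.1
```

View pics/s8.png

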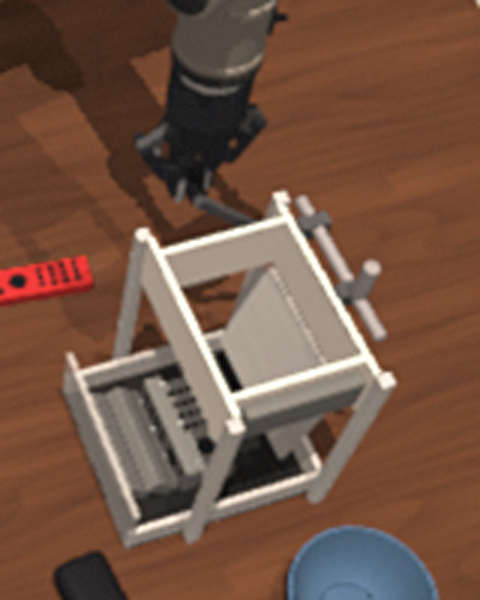

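The trap hangs open, the hopper is empty and the remotes lie in the tray, at crop (130,440) and (185,420). Now I crank it shut by the reverse arc.

```bash
python3 - <<'E'
from h import *
cv2.imwrite("pics/t8.png",get_image("top")[140:260,150:300])
E
python3 -m crank '[{"delta_pos":[0,-0.0093,-0.0088],"twist":[0,0,0],"claw":0.1},{"delta_pos":[0,-0.0121,-0.0088],"twist":[0,0,0],"claw":0.1},{"delta_pos":[0,-0.0134,-0.0068],"twist":[0,0,0],"claw":0.1},{"delta_pos":[0,-0.0142,-0.0048],"twist":[0,0,0],"claw":0.1},{"delta_pos":[0,-0.0147,-0.0026],"twist":[0,0,0],"claw":0.1},{"delta_pos":[0,-0.015,-0.0004],"twist":[0,0,0],"claw":0.1},{"delta_pos":[0,-0.0149,0.0019],"twist":[0,0,0],"claw":0.1},{"delta_pos":[0,-0.0144,0.0041],"twist":[0,0,0],"claw":0.1}]'
```

```text
time_s: 33.95
ee_pos: [453.3, 289.8, 286.6]
eef_rot: [[1.0, -0.001, 0.002], [-0.001, -1.0, -0.005], [0.002, 0.005, -1.0]]
contact_force: [1.6, -12.2, 13.6]
finger_gap: 18.3
grasp_force: 56.0
```

```bash
python3 -m crank '[{"delta_pos":[0,-0.0136,0.0061],"twist":[0,0,0],"claw":0.1},{"delta_pos":[0,-0.003,0.0015],"twist":[0,0,0],"claw":0.1},{"delta_pos":[0,0,0],"twist":[0,0,0],"claw":0.1},{"delta_pos":[0,0,0],"twist":[0,0,0],"claw":0.1},{"delta_pos":[0,0,0],"twist":[0,0,0],"claw":0.1},{"delta_pos":[0,0,0],"twist":[0,0,0],"claw":0.1},{"delta_pos":[0,0,0],"twist":[0,0,0],"claw":0.1},{"delta_pos":[0,0,0],"twist":[0,0,0],"claw":0.1}]'
```

```text
time_s: 34.95
ee_pos: [453.2, 307.6, 277.9]
eef_rot: [[1.0, -0.001, 0.001], [-0.001, -1.0, -0.002], [0.001, 0.002, -1.0]]
contact_force: [4.1, -2.1, 1.7]
finger_gap: 18.4
grasp_force: 56.6
```

```bash
python3 -m crank '[{"delta_pos":[0,-0.003,0.0016],"twist":[0,0,0],"claw":0.1},{"delta_pos":[0,0,0],"twist":[0,0,0],"claw":0.1},{"delta_pos":[0,0,0],"twist":[0,0,0],"claw":0.1},{"delta_pos":[0,0,0],"twist":[0,0,0],"claw":0.1},{"delta_pos":[0,0.002,-0.001],"twist":[0,0,0],"claw":0.1},{"delta_pos":[0,0,0],"twist":[0,0,0],"claw":0.35},{"delta_pos":[0,0,0],"twist":[0,0,0],"claw":0.5},{"delta_pos":[0,0,0],"twist":[0,0,0],"claw":0.5}]'
python3 -m crank '[{"delta_pos":[0,0,-0.04],"twist":[0,0,0],"claw":0.5},{"delta_pos":[0,0,-0.045],"twist":[0,0,0],"claw":0.5},{"delta_pos":[0.06,0.009,0],"twist":[0,0,0],"claw":0.5},{"delta_pos":[0.06,0.009,0],"twist":[0,0,0],"claw":0.5},{"delta_pos":[0.06,0.009,0],"twist":[0,0,0],"claw":0.5},{"delta_pos":[0,0,0],"twist":[0,0,0],"claw":0.5},{"delta_pos":[0,0,0],"twist":[0,0,0],"claw":0.5},{"delta_pos":[0,0,0],"twist":[0,0,0],"claw":0.5}]'
python3 - <<'E'
from h import *
im=get_image("wrist");S=get_image("scene");C=cam("wrist")
a=cv2.resize(S[90:290,320:480],None,fx=2.38,fy=2.38,interpolation=2);b=cv2.resize(im[:,120:520],None,fx=1,fy=1.19)
cv2.imwrite("pics/s9.png",np.hstack([a,b]));print(proj(C,(633,282.8,318)))
E
```

```text
time_s: 35.95
ee_pos: [452.2, 309.8, 276.8]
eef_rot: [[1.0, 0.0, -0.001], [0.0, -1.0, -0.0], [-0.001, 0.0, -1.0]]
contact_force: [0.2, 0.4, -0.1]
finger_gap: 42.7
grasp_force: 0.0
time_s: 36.95
ee_pos: [631.3, 283.3, 363.8]
eef_rot: [[1.0, 0.001, 0.001], [0.001, -1.0, 0.001], [0.001, -0.001, -1.0]]
contact_force: [-0.3, 0.9, 0.0]
finger_gap: 42.6
grasp_force: 0.0
[319.38743322 227.11524118]
```

View pics/s9.png

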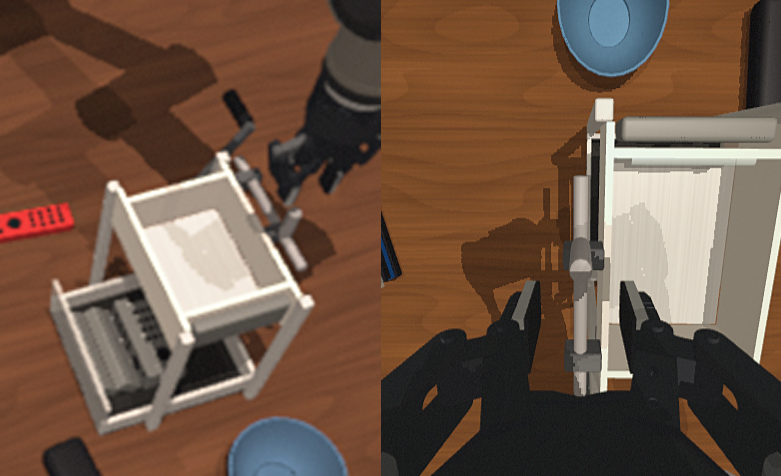

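The trap is shut and the hopper empty. The knob stands where I left it, at wrist panel (580,270). I grip it and push the bolt home.

```bash
python3 -m crank '[{"delta_pos":[0.002,0,0.03],"twist":[0,0,0],"claw":0.5},{"delta_pos":[0,0,0.03],"twist":[0,0,0],"claw":0.5},{"delta_pos":[0,0,0.006],"twist":[0,0,0],"claw":0.5},{"delta_pos":[0,0,0],"twist":[0,0,0],"claw":0.1},{"delta_pos":[0,0,0],"twist":[0,0,0],"claw":0.1},{"delta_pos":[0,0,0],"twist":[0,0,0],"claw":0.1},{"delta_pos":[0,0,0],"twist":[0,0,0],"claw":0.1},{"delta_pos":[0,0,0],"twist":[0,0,0],"claw":0.1}]' 50
```

```text
time_s: 38.05
ee_pos: [634.9, 282.9, 298.3]
eef_rot: [[1.0, -0.0, 0.003], [-0.0, -1.0, 0.001], [0.003, -0.001, -1.0]]
contact_force: [-1.6, 0.0, 6.1]
finger_gap: 14.4
grasp_force: 48.8
```

```bash
python3 -m crank '[{"delta_pos":[-0.008,0,0],"twist":[0,0,0],"claw":0.1},{"delta_pos":[-0.008,0,0],"twist":[0,0,0],"claw":0.1},{"delta_pos":[-0.008,0,0],"twist":[0,0,0],"claw":0.1},{"delta_pos":[-0.008,0,0],"twist":[0,0,0],"claw":0.1},{"delta_pos":[-0.007,0,0],"twist":[0,0,0],"claw":0.1},{"delta_pos":[-0.002,0,0],"twist":[0,0,0],"claw":0.1},{"delta_pos":[0,0,0],"twist":[0,0,0],"claw":0.1},{"delta_pos":[0,0,0],"twist":[0,0,0],"claw":0.1}]'
```

```text
time_s: 39.05
ee_pos: [594.5, 283.0, 298.3]
eef_rot: [[1.0, -0.0, 0.004], [-0.0, -1.0, 0.002], [0.004, -0.002, -1.0]]
contact_force: [2.1, 1.4, 7.7]
finger_gap: 14.7
grasp_force: 49.0
```

```bash
python3 -m crank '[{"delta_pos":[-0.002,0,0],"twist":[0,0,0],"claw":0.1},{"delta_pos":[-0.001,0,0],"twist":[0,0,0],"claw":0.1},{"delta_pos":[0,0,0],"twist":[0,0,0],"claw":0.1},{"delta_pos":[0,0,0],"twist":[0,0,0],"claw":0.1},{"delta_pos":[0,0,0],"twist":[0,0,0],"claw":0.1},{"delta_pos":[0,0,0],"twist":[0,0,0],"claw":0.1},{"delta_pos":[0,0,0],"twist":[0,0,0],"claw":0.1},{"delta_pos":[0,0,0],"twist":[0,0,0],"claw":0.1}]'
```

```text
time_s: 40.05
ee_pos: [594.3, 283.0, 298.4]
eef_rot: [[1.0, -0.001, 0.011], [-0.001, -1.0, 0.003], [0.011, -0.003, -1.0]]
contact_force: [13.0, 3.5, 4.3]
finger_gap: 14.7
grasp_force: 48.9
```

The bolt is against its stop (13 N, no further motion), so it is home. I release, retreat and look.

```bash
python3 -m crank '[{"delta_pos":[0.002,0,0],"twist":[0,0,0],"claw":0.1},{"delta_pos":[0,0,0],"twist":[0,0,0],"claw":0.4},{"delta_pos":[0,0,0],"twist":[0,0,0],"claw":0.5},{"delta_pos":[0,0,-0.03],"twist":[0,0,0],"claw":0.5},{"delta_pos":[0,0,-0.04],"twist":[0,0,0],"claw":0.5},{"delta_pos":[-0.05,0,-0.01],"twist":[0,0,0],"claw":0.5},{"delta_pos":[-0.06,0,0],"twist":[0,0,0],"claw":0.5},{"delta_pos":[0,0,0],"twist":[0,0,0],"claw":0.5}]'
python3 - <<'E'
from h import *
S=get_image("scene");T=get_image("top")
cv2.imwrite("pics/s10.png",np.hstack([cv2.resize(S[120:320,190:470],None,fx=1.7,fy=2,interpolation=2),cv2.resize(T[130:250,200:300],None,fx=3.1,fy=400/120,interpolation=2)]))
E
```

```text
time_s: 41.05
ee_pos: [478.4, 282.5, 376.4]
eef_rot: [[1.0, 0.002, -0.003], [0.002, -1.0, -0.001], [-0.003, 0.001, -1.0]]
contact_force: [0.7, -0.5, 0.5]
finger_gap: 42.9
grasp_force: 0.0
```

View pics/s10.png

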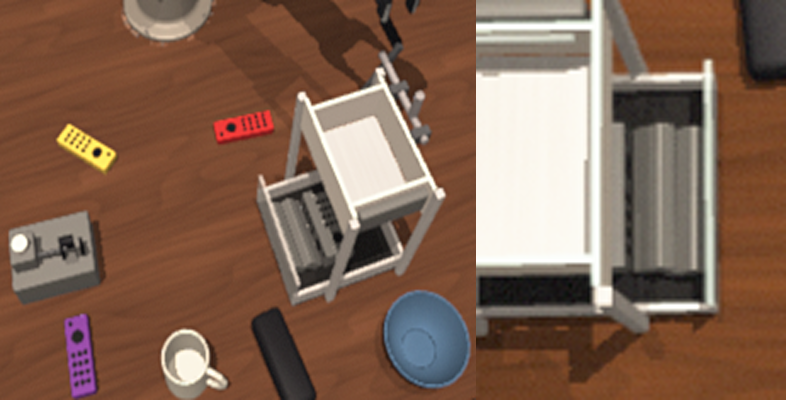

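The final view shows the hopper empty, the trap shut and the bolt home. The remotes are in the tray at (310,225), the lever is up at (75,245), and the mug and case are in place.

```bash
python3 -c "
from cell import bot;print(bot.sign_off())"
```

```text
the job is handed in; nothing more can be done
None
```

The job is handed in: I tripped and reset the breaker, put all four grey remotes through the hopper into the tray, shut the trap, pushed the bolt home, and left the mug and glasses case untouched; no verdict was returned.

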